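# Seat the round cooler on its sprung ring and hold it down

## Robot

A 6-joint arm with a two-finger parallel gripper is mounted at the origin on the work surface. World frame = base frame: x ahead of the robot, y to its left, z up, the work surface at z = 0. Lengths are in m, angles in rad, forces in N, time in s.
With the tool pointing down it reaches from about 0.35 to 0.925 m from the base axis. Payload 6.4 kg.
Tool frame: the origin (TCP) lies at the very end of the fingers, on their centre line; the grasp point (between the pads) lies 19 mm behind it (bot.grasp_offset is the distance from the TCP to the grasp point, in m); z points along the fingers, y is the line along which they close (so a half turn about z gives the same grasp; the last joint's range is limited). The gripper opens to 85 mm and grips with 20 to 120 N. Pads are 22 mm wide; open, the fingers measure 114 mm over their backs; the gripper's body (76 mm by 85 mm) begins 54 mm behind the grasp point. The pads swing forward as they close: fully open they stand 13 mm farther back than shut.
Start: joints at [-1.425, 0.245, 1.558, -0, 1.339, -0.174], TCP at [0.204, -0.617, 0.231] pointing down, gripper open.
Joint ranges: [-3.13, 3.13], [-1.02, 2.26], [0.13, 2.54], [-0.95, 4.09], [0.21, 2.88], [-2.74, 2.74]. Speed limits (rad/s): [2.57, 2.57, 3.14, 3.14, 3.14, 3.14].

## Interface

Orientations are given as a unit quaternion [x, y, z, w].
In Python, from plant import bot, viewer, workorder, nets gives the robot as it stands.
- The arm moves only by the shell command python3 -m jog 'ROWS' [OPENING] [FORCE]. ROWS is JSON, a list that holds one entry, the list of rows, each a list of 6 numbers: the shift along the tool's x, y, z in m, then the turn, a rotation vector about the tool's x, y, z in rad. A call has exactly 8 rows; each row shifts and turns the commanded pose from where the row before left it, along the tool's axes as they then stand; what a row does not reach is not made up. A row lasts 1/10 s, in which the tool goes at most 50 mm and 8.59 degrees, less where a joint would pass 70% of its speed; a pose out of reach is approached as far as the arm can. A call is refused whole if a number of a shift passes 0.05 or a number of a turn 0.15, either way. A call with a gripper value outside its range is refused whole. OPENING is the finger opening in m, from 0 to 0.0854, set as the call begins (- or left out, the last holds). The fingers move at their own pace and stop on an object; FORCE is the grip in N (left out, the last holds). Time passes only in rows, so rows that do not move let the fingers close, or fill a call up. It gives the time, the measured TCP pose, the force, the opening and the grip force at its end, in the units of the state.
- bot.sense(): the state, without advancing time (a new reading comes with each control period).
- viewer.read_camera(name): name is "scene" or "top"; returns (picture, depth): 420x560x3 uint8, blue, green, red; 420x560 float32, m along the optical axis (not along the pixel's ray), 0 where there is no reading.
- viewer.camera_model(name): a dict with "vfov" (degrees; the focal length in pixels is half the picture's height over the tangent of half this angle, whatever the lens; pixels are square), "cx", "cy" (the principal point, pixels), "eye" and "rotation" of the camera in the world. Camera axes: x right, y up, looking along -z (the intrinsics and any distortion apply to the point x, -y, -z); pixel columns grow to the right and rows downward; lengths in m; the calibration is good to about 2 mm. A picture is of the moment at which its call begins. camera_model takes no time and is no camera call.
- workorder.finish_job(): hands the job in; it is judged then, once.
Trained networks look in the newest picture that a camera, given by its name, has taken for a name from the list of things; names that differ only in an ending like _2 or _b are one class to them, and where a whole thing is asked for, a point or a joint stands for the part that bears it (a point fixed in the world has none). Each returns a list of dicts, best first, with "score" (0 to 1); they miss things now and then, are a little off and sometimes report something else, mostly with a low value. They report only what shows in the picture. A call takes as long as a camera call. They do not tell look-alikes from the thing itself.
- nets.search_frame(camera, target): "point" ([column, row] as shares, 0 to 1, of the picture: columns of its width, rows of its height, amid what is visible of it).
- nets.place_of(camera, target): "point" ([column, row] as shares, 0 to 1, of the picture: columns of its width, rows of its height: a listed point, or the origin of a listed thing).
The state is a dict: "clock": time; "joint_positions": joint angles; "qvel": joint speeds; "effort": joint torques, N m; "eef_pos": TCP position; "orientation": TCP orientation; "ft_force": force on the tool from outside, world axes, zero at the start; "moment": the same for the moment, N m; "finger_gap": opening from 0.0 (shut) to 1.0 (fully open); "grasp_force": force on a finger pad.
Only numpy, scipy, OpenCV 4.12 (cv2) and the standard library are available. Lean on these libraries where they do the work, as an engineer would, in place of code of your own. Each camera call takes 0.05 s, during which the arm holds its last target. There are 200 camera calls.

## Task

Take the orange protective cap off the sprung ring on the mainboard and leave it in the blue parts tray. Then set the round cooler upright, copper foot down, into the ring, press it straight down until the ring is at the bottom of its travel, firmly but without ramming it, and finish while still holding it pressed down there. Do not tip the cooler over and leave the other things on the desk where they are.

Things in the scene. Friction and masses are not known exactly. Their poses are not given: they have to be found in the camera images.
- board: Small green mainboard (170 x 170 mm) on an aluminium bench plate (200 x 200 x 10 mm), fixed to the desk. Origin: on the desk surface directly under the centre of the sprung ring; the plate reaches from -90 to +110 mm along its x and +-100 mm along y. Nothing on the board stands higher than 45 mm above the desk except the cap.
- ring_top (a point): Centre of the top face of the sprung steel ring, 44 mm above the desk when the ring is up; moves down with it. The ring is 74 mm outside, 52 mm inside diameter, 8 mm thick, on four small springs; there is free depth below it for the cooler's foot over the whole travel.
- spring_ring (a joint): How far the ring is pressed down, m: 0 up, 0.012 at its stop. It starts to move at a push of about 6 N and needs about 18 N at the stop (weight of the cooler included); the weight of the cooler alone does not sink it. It springs back up when let go.
- cap: Orange plastic protective cap, about 30 g, sitting loose in the ring at the start. Origin: centre of its underside. A 44 mm diameter plug (8 mm high, 4 mm clearance to the ring all round) under a 64 mm disc (from 8 to 14 mm above the origin) whose underside rests on the ring; on it an upright grip rib, 44 mm long along the cap's x, 12 mm thick along its y, from 14 to 44 mm above the origin.
- tray: Open blue parts tray, fixed, 180 (x) x 160 (y) x 30 mm high, walls and floor 5 mm. Origin: centre of its underside. Starts empty, left or right of the board.
- cooler: Round cooler, about 320 g, upright on the desk, on the other side of the board from the tray. Origin: centre of its underside, z up its axis. Heights, diameters in mm: copper foot 0-14, 46 (lowest 8 taper to 32); flange 14-19, 68, its underside rests on the ring; fins 19-49, 62; bare copper core to hold it by 49-85, 30. Seated, its origin is 14 mm below ring_top.
- screwdriver: Bystander, to be left alone: red-handled screwdriver lying on the desk. Origin: about its middle, at desk height.
- air_can: Bystander, to be left alone: blue air-duster can, 56 mm across, 140 mm tall. Origin: about its middle, at desk height.
- mug: Bystander, to be left alone: white mug with a side handle, 80 mm across, 90 mm tall. Origin: about its middle, at desk height.
- fan: Bystander, to be left alone: square black case fan lying flat, 80 x 80 x 25 mm. Origin: about its middle, at desk height.
- drive: Bystander, to be left alone: flat metal solid-state drive, 100 x 70 x 7 mm. Origin: about its middle, at desk height.
- calculator: Bystander, to be left alone: grey desk calculator, 130 x 95 x 23 mm. Origin: about its middle, at desk height.
Not all that is in view belongs to the job. Of the things like the cap, leave any that is black; of the rest the smaller one is meant.

How it is judged:
By the outcome, as a careful person would: the job done as asked, in the order asked, and still so for the second after the job is handed in, while the arm keeps its last pose, push and grip.
It also fails if it takes over 64 s, if anything falls off the work surface, if the arm or the gripper's body presses on something with over 40 N, if the wrist force passes 120 N, or if a joint passes its speed limit or range.

## Working session

There is one attempt and no reset: what is moved stays moved. The work goes in short steps, Python scripts to look and compute and a shell command to move; the robot and the scene stay as the last step left them, time stands still between calls to the robot, and variables do not carry over. Pictures are saved under pics/ and viewed, at most 10 in all, crops included, and the job is handed in when it is done.

```bash
ls; mkdir -p pics; cat > h.py <<'E'
import numpy as np, cv2
from plant import bot, viewer, workorder, nets
def model(n):
    return viewer.camera_model(n)
def grab(n):
    return viewer.read_camera(n)
def world(n,u,v,d):
    m=model(n); f=210/np.tan(np.radians(m["vfov"])/2)
    p=np.array([(u-m["cx"])/f*d,-(v-m["cy"])/f*d,-d])
    return np.array(m["eye"])+np.array(m["rotation"])@p
E
python3 - <<'E'
from h import *
for n in("scene","top"):
    print(n,model(n)); p,d=grab(n); cv2.imwrite(f"pics/{n}0.png",p); np.save(f"{n}0.npy",d)
    for t in("cap","cooler","tray","ring_top"):
        for r in nets.place_of(n,t)[:4]: print(n,t,round(r["score"],2),np.round(np.array(r["point"])*[560,420],1))
print(bot.sense())
E
```

```text
pics
scene {'vfov': 49.830939813349104, 'cx': 280.9319428927623, 'cy': 206.74177696039447, 'eye': array([ 1.24205136, -0.28096831,  1.15983823]), 'rotation': array([0.26327669, 0.17841965, 0.53994334, 0.7793029 ])}
scene cap 0.88 [299.8 221.5]
scene cap 0.84 [353.6 224.3]
scene cap 0.76 [319.8 282.3]
scene cooler 0.85 [361.5 185.6]
scene cooler 0.54 [168.  317.4]
scene tray 0.92 [170.5 266.6]
scene ring_top 0.59 [302.4 223.9]
top {'vfov': 45.340957064557145, 'cx': 288.12221866602624, 'cy': 216.0321840164936, 'eye': array([ 0.34655074, -0.02094777,  1.61148888]), 'rotation': array([-0.02833777,  0.02762937,  0.70911761, -0.70397855])}
top cap 0.72 [266.5 142.5]
top cap 0.72 [210.5 184.8]
top cap 0.54 [263.6 195.9]
top cooler 0.62 [186.6 228.2]
top tray 0.63 [390.4 204.9]
top ring_top 0.65 [262.  201.2]
{'clock': 0.5, 'joint_positions': array([-1.42506570e+00,  2.45121901e-01,  1.55786380e+00, -2.20204129e-05,
        1.33872679e+00, -1.74080550e-01]), 'qvel': array([-0.00284931, -0.00134285,  0.00017414, -0.00028538,  0.00026209,
       -0.00014446]), 'effort': array([-1.73071990e-04, -4.29088855e+01, -3.26080799e+01, -1.86991583e-04,
        1.11075235e-03, -4.66469956e-06]), 'eef_pos': array([ 0.20436028, -0.61701137,  0.23124189]), 'orientation': array([ 9.87241916e-01,  1.59227499e-01, -9.86445326e-06, -6.00682297e-05]), 'ft_force': array([0.01631989, 0.31949703, 0.38969776]), 'moment': array([-0.03419127, -0.00053358, -0.01212635]), 'grasp_force': 0.0, 'finger_gap': 1.0004464589642887}
```

View pictures.

View pics/scene0.png

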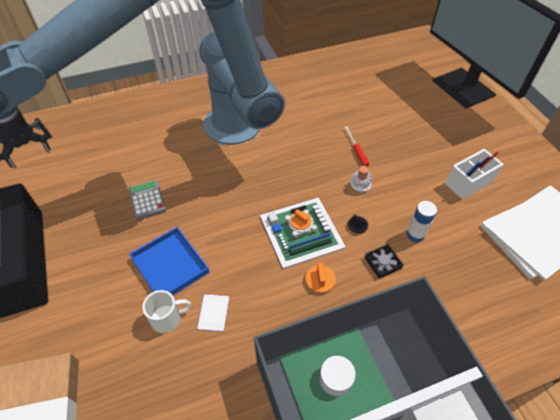

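View pics/top0.png

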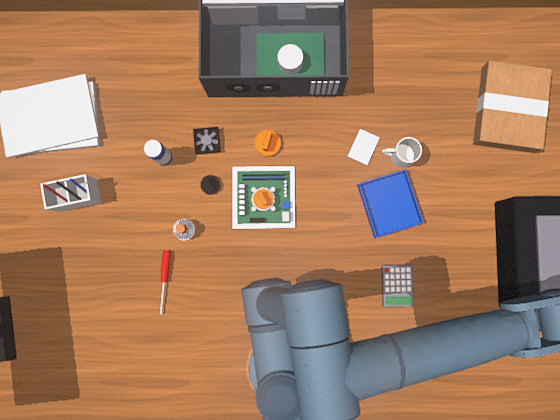

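The orange caps are the one in the ring at scene (300,221) / top (263,199) and a loose, larger-looking one at scene (320,280) / top (267,142). A black one is at top (210,185). The cooler is at top (184,229) and the tray at top (391,204). I'll measure them from depth and check the choice with a close crop.

```bash
cat >> h.py <<'E'
from scipy.spatial.transform import Rotation as R
def cloud(n,d):
    m=model(n); f=210/np.tan(np.radians(m["vfov"])/2)
    v,u=np.mgrid[:420,:560]
    p=np.dstack([(u-m["cx"])/f*d,-(v-m["cy"])/f*d,-d])
    return p@R.from_quat(m["rotation"]).as_matrix().T+np.array(m["eye"])
def blob(n,p,W,d,sel,box):
    c0,r0,c1,r1=box; k=np.zeros(d.shape,bool); k[r0:r1,c0:c1]=1; k&=sel&(d>0)
    return W[k]
def orange(p):
    h=cv2.cvtColor(p,cv2.COLOR_BGR2HSV); return (h[...,0]<18)&(h[...,1]>200)&(h[...,2]>150)
E
python3 - <<'E'
from h import *
np.set_printoptions(precision=4,suppress=True)
P={n:cv2.imread(f"pics/{n}0.png") for n in("scene","top")}; D={n:np.load(f"{n}0.npy") for n in P}; W={n:cloud(n,D[n]) for n in P}
for n,pts in(("top",[(100,220),(320,60),(330,240),(450,250),(150,300)]),("scene",[(80,180),(300,120),(250,330),(440,260),(400,200)])):
    print(n,[W[n][v,u] for u,v in pts])
B={"ring":{"top":(245,185,282,215),"scene":(283,203,320,240)},"loose":{"top":(250,125,285,160),"scene":(300,258,342,298)}}
for k in B:
  for n in P:
    q=blob(n,P[n],W[n],D[n],orange(P[n]),B[k][n]); print(k,n,len(q),"min",np.percentile(q,2,0),"max",np.percentile(q,98,0),"mean",q.mean(0))
    t=q[q[:,2]>np.percentile(q[:,2],98)-.012]
    (c,s,a)=cv2.minAreaRect((t[:,:2]*1000).astype(np.float32)); print("  rib",c,s,a)
for n,b in(("top",(165,210,205,245)),("scene",(345,160,380,195))):
    q=blob(n,P[n],W[n],D[n],np.ones_like(D[n],bool),b); q=q[q[:,2]>.012]
    for lo,hi in((.012,.047),(.047,.06),(.06,.08),(.08,.095)):
        t=q[(q[:,2]>lo)&(q[:,2]<hi)]
        if len(t): print("cooler",n,lo,len(t),t.min(0),t.max(0),(t.min(0)+t.max(0))/2)
for n in P:
    h=cv2.cvtColor(P[n],cv2.COLOR_BGR2HSV); s=(h[...,0]>105)&(h[...,0]<130)&(h[...,1]>200)
    q=blob(n,P[n],W[n],D[n],s,(350,160,430,245) if n=="top" else (120,220,215,300))
    print("tray",n,cv2.minAreaRect((q[:,:2]*1000).astype(np.float32)),q[:,2].min(),q[:,2].max())
    s=(h[...,1]<40)&(h[...,2]>170)
    q=blob(n,P[n],W[n],D[n],s,(225,160,302,235) if n=="top" else (255,192,350,272)); q=q[(q[:,2]<.03)&(q[:,2]>0)]
    print("plate",n,cv2.minAreaRect((q[:,:2]*1000).astype(np.float32)))
a=cv2.resize(P["scene"][170:310,270:410],None,fx=4,fy=4,interpolation=cv2.INTER_CUBIC); cv2.imwrite("pics/crop1.png",a)
E
```

```text
top [array([ 0.466 ,  0.5851, -0.    ]), array([ 0.9825, -0.1274,  0.0177]), array([ 0.3963, -0.1531,  0.0034]), array([ 0.3617, -0.5357,  0.0026]), array([0.2105, 0.4198, 0.003 ])]
scene [array([ 0.0871, -0.5557,  0.0031]), array([0.0676, 0.2469, 0.001 ]), array([ 0.7817, -0.1874,  0.0022]), array([0.7753, 0.4045, 0.0044]), array([0.535 , 0.408 , 0.0017])]
ring scene 14 min [0.5101 0.0345 0.0504] max [0.5505 0.0662 0.0809] mean [0.5299 0.0493 0.0584]
  rib (537.533935546875, 58.56773376464844) (15.893967628479004, 0.0) -155.74462890625
ring top 14 min [0.499  0.0489 0.0432] max [0.5533 0.0868 0.0567] mean [0.5333 0.0712 0.05  ]
  rib (526.1456298828125, 67.7757568359375) (37.70829391479492, 54.49894714355469) 89.7920913696289
loose scene 7 min [0.7053 0.0129 0.0194] max [0.7417 0.0327 0.0242] mean [0.7242 0.0215 0.0212]
  rib (723.6709594726562, 22.6352596282959) (36.582942962646484, 19.84745216369629) 0.6303310394287109
loose top 121 min [0.6756 0.0091 0.005 ] max [0.7486 0.082  0.0603] mean [0.7189 0.0492 0.0266]
  rib (710.3244018554688, 45.11083984375) (14.896272659301758, 56.07
[... 537 characters left out ...]
98] [0.4374 0.3092 0.0534]
cooler scene 0.06 44 [0.4283 0.2924 0.0601] [0.4516 0.3174 0.0795] [0.44   0.3049 0.0698]
cooler scene 0.08 60 [0.4212 0.2947 0.0804] [0.4505 0.3234 0.0931] [0.4358 0.3091 0.0868]
tray scene ((511.58953857421875, -329.1644287109375), (175.39605712890625, 118.23262786865234), 16.173105239868164) 0.008084891626950697 0.03183941400208612
plate scene ((537.5585327148438, 60.56795120239258), (204.88131713867188, 206.3426513671875), 0.1529017686843872)Traceback (most recent call last):
  File "<stdin>", line 20, in <module>
    return umr_minimum(a, axis, None, out, keepdims, initial, where)
ValueError: zero-size array to reduction operation minimum which has no identity
```

```bash
python3 - <<'E'
from h import *
np.set_printoptions(precision=4,suppress=True)
P={n:cv2.imread(f"pics/{n}0.png") for n in("scene","top")}; D={n:np.load(f"{n}0.npy") for n in P}; W={n:cloud(n,D[n]) for n in P}
def sat(n,x0,x1,y0,y1,z0,z1,col=None):
    w=W[n]; k=(D[n]>0)&(w[...,0]>x0)&(w[...,0]<x1)&(w[...,1]>y0)&(w[...,1]<y1)&(w[...,2]>z0)&(w[...,2]<z1)
    if col is not None:k&=col
    return w[k]
def show(t,q):
    if len(q)<4: print(t,len(q));return
    c,s,a=cv2.minAreaRect((q[:,:2]*1000).astype(np.float32)); print(t,len(q),"c",np.round(c,1),"s",np.round(s,1),"a",round(a,1),"mean",q.mean(0),"zmax",q[:,2].max())
for n in P:
    h=cv2.cvtColor(P[n],cv2.COLOR_BGR2HSV); o=((h[...,0]<16)&(h[...,1]>190)&(h[...,2]>90))
    print(n,h[199,263] if n=="top" else h[221,300],h[204,391] if n=="top" else h[262,170])
    show("rib",sat(n,.43,.63,-.03,.16,.062,.1)); show("disc+",sat(n,.43,.63,-.03,.16,.046,.1,o)); show("loose rib",sat(n,.65,.8,-.03,.12,.032,.1)); show("loose all",sat(n,.65,.8,-.03,.12,.006,.1,o))
    b=(h[...,0]>100)&(h[...,0]<130)&(h[...,1]>150)
    show("tray rim",sat(n,.35,.65,-.5,-.15,.022,.045,b)); show("tray",sat(n,.35,.65,-.5,-.15,-.005,.045,b))
    show("plate",sat(n,.4,.7,-.08,.18,.008,.06))
    show("coolertop",sat(n,.38,.5,.25,.37,.075,.1)); show("cooler fins",sat(n,.38,.5,.25,.37,.042,.06))
a=np.vstack([cv2.resize(P["scene"][190:310,280:380],(500,600))[0:600]]) 
b=cv2.resize(P["top"][125:225,235:295],(300,500)); b=cv2.copyMakeBorder(b,0,100,0,0,cv2.BORDER_CONSTANT)
cv2.imwrite("pics/crop2.png",np.hstack([a,b]))
E
```

```text
scene [ 11 191 167] [110 190 215]
rib 99 c [527.3  58.1] s [46.1 14.4] a 27.4 mean [0.53   0.0569 0.0764] zmax 0.08713187445556025
disc+ 218 c [534.5  57.5] s [53.8 50.1] a 83.9 mean [0.5341 0.0544 0.0618] zmax 0.08713187445556025
loose rib 152 c [713.3  43. ] s [16.1 59.5] a 73.1 mean [0.7176 0.041  0.0557] zmax 0.0663542802407473
loose all 335 c [717.4  40.7] s [77.5 72.7] a 50.4 mean [0.72   0.0328 0.0281] zmax 0.0652727996347604
tray rim 366 c [ 514.4 -346.1] s [180.3 156.2] a 16.6 mean [ 0.523  -0.3363  0.029 ] zmax 0.03976165280369681
tray 2978 c [ 514.4 -346. ] s [182.1 156.2] a 16.6 mean [ 0.5075 -0.344   0.0107] zmax 0.03976165280369681
plate 3613 c [550.9  50.3] s [253.6 297.8] a 89.6 mean [0.5566 0.0513 0.0229] zmax 0.05968614640253578
coolertop 74 c [437.4 308.3] s [29.1 27.8] a 50.7 mean [0.4387 0.308  0.0852] zmax 0.09307828258391204
cooler fins 150 c [438.8 308.1] s [60.1 54.6] a 54.5 mean [0.4421 0.306  0.0496] zmax 0.059757226399367314
top [ 15 186 244] [111 168 219]
rib 59 c [524.2  58.3] s [43.9 11. ] a 26.2 mean [0.5232 0.0579 0.0785] zmax 0.08532140355141893
disc+ 38 c [524.7  59.7] s [53.5 56.4] a 89.3 mean [0.5285 0.0623 0.0533] zmax 0.08369881307441318
loose rib 108 c [708.9  45. ] s [17.6 58.5] a 74.9 mean [0.7077 0.0443 0.0543] zmax 0.06401836778960113
loose all 304 c [709.5  44.4] s [76.6 81.4] a 53.5 mean [0.709  0.042  0.0245] zmax 0.06401836778960113
tray rim 225 c [ 511.2 -344. ] s [177.6 160.1] a 16.8 mean [ 0.509  -0.3478  0.0283] zmax 0.038252010603361475
tray 2475 c [ 511.2 -344. ] s [177.6 160.1] a 16.8 mean [ 0.5096 -0.3518  0.0065] zmax 0.038252010603361475
plate 3277 c [551.9  49.9] s [296.4 254.7] a 0.9 mean [0.5422 0.056  0.0209] zmax 0.059968755633792226
coolertop 78 c [432.4 309.7] s [27.8 27.8] a 40.4 mean [0.4324 0.3091 0.0836] zmax 0.09082406386373543
cooler fins 94 c [433.3 308.2] s [59.1 56.8] a 25.5 mean [0.4297 0.3068 0.0483] zmax 0.056990262819180515
```

View pics/crop2.png

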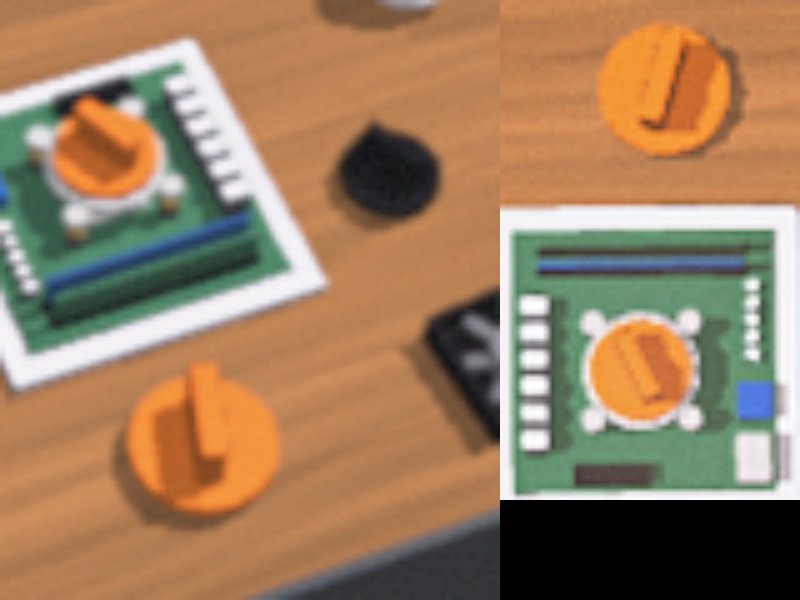

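The target is the cap in the ring: its disc is about 55–64 mm and its rib 44×12. The loose orange one measures 78 mm with a 59×16 rib, and the third is black. The rib is at about (0.525, 0.058), heading 27°. The cooler is at about (0.434, 0.309) and the tray at (0.512, -0.345).

```bash
cat > to.py <<'E'
import sys; from h import *
x,y,z,yaw=map(float,sys.argv[1:5]); s=bot.sense(); Rc=R.from_quat(s["orientation"])
tx=np.radians(yaw); Rt=R.from_matrix(np.array([[np.cos(tx),np.sin(tx),0],[np.sin(tx),-np.cos(tx),0],[0,0,-1]]))
d=np.array([x,y,z])-s["eef_pos"]
print("t",round(s["clock"],2),"pos",np.round(s["eef_pos"],4),"F",np.round(s["ft_force"],1),"gap",round(s["finger_gap"],3),"grip",round(s["grasp_force"],1))
print("shift cur frame",np.round(Rc.inv().apply(d)*1000,1),"turn",np.round((Rc.inv()*Rt).as_rotvec(),4),"shift tgt frame",np.round(Rt.inv().apply(d)*1000,1))
E
python3 to.py 0.525 0.058 0.16 27
```

```text
t 0.5 pos [ 0.2044 -0.617   0.2312] F [0.  0.3 0.4] gap 1.0 grip 0.0
shift cur frame [ 516.6 -540.    71.3] turn [-1.000e-04 -0.000e+00 -1.514e-01] shift tgt frame [ 592.1 -455.9   71.2]
```

```bash
python3 -m jog '[[[0,0,0,0,0,-0.15],[0.035,-0.027,0,0,0,0],[0.038,-0.029,0,0,0,0],[0.038,-0.029,0,0,0,0],[0.038,-0.029,0,0,0,0],[0.038,-0.029,0,0,0,0],[0.038,-0.029,0,0,0,0],[0.038,-0.029,0,0,0,0]]]' 0.06 30 
python3 -m jog '[[[0.038,-0.029,0,0,0,0],[0.038,-0.029,0,0,0,0],[0.038,-0.029,0,0,0,0],[0.038,-0.029,0,0,0,0],[0.038,-0.029,0,0,0,0],[0.038,-0.029,0,0,0,0],[0.038,-0.029,0.01,0,0,0],[0.037,-0.029,0.02,0,0,0]]]'; python3 to.py 0.525 0.058 0.14 27
```

```text
clock: 1.3
eef_pos: [0.3484, -0.317, 0.2315]
orientation: [0.973, 0.232, 0.0, 0.0]
ft_force: [0.9, -1.0, 0.2]
finger_gap: 0.696
grasp_force: 0.0
clock: 2.1
eef_pos: [0.5146, 0.0263, 0.2035]
orientation: [0.972, 0.233, 0.002, 0.001]
ft_force: [0.2, -0.5, 0.6]
finger_gap: 0.702
grasp_force: 0.0
t 2.1 pos [0.5146 0.0263 0.2035] F [ 0.2 -0.5  0.6] gap 0.702 grip 0.0
shift cur frame [ 23.4 -23.8  63.5] turn [ 0.0031 -0.0041 -0.0009] shift tgt frame [ 23.7 -23.5  63.5]
```

```bash
python3 -m jog '[[[0.015,-0.014,0.03,0,0,0],[0,0,0.02,0,0,0],[0,0,0.01,0,0,0],[0,0,0,0,0,0],[0,0,0,0,0,0],[0,0,0,0,0,0],[0,0,0,0,0,0],[0,0,0,0,0,0]]]'; python3 to.py 0.525 0.058 0.057 27; python3 - <<'E'
from h import *
out=[]
for n,(r0,c0) in(("scene",(140,240)),("top",(140,200))):
    p,d=grab(n); w=cloud(n,d); np.save(n+"1.npy",d); out.append(cv2.resize(p[r0:r0+120,c0:c0+110],(400,436),interpolation=cv2.INTER_CUBIC))
    k=(d>0)&(abs(w[...,0]-.525)<.06)&(abs(w[...,1]-.058)<.06)&(w[...,2]>.062)&(w[...,2]<.09); q=w[k]
    if len(q)>5: print(n,len(q),cv2.minAreaRect((q[:,:2]*1000).astype(np.float32)))
cv2.imwrite("pics/close1.png",np.hstack(out))
E
```

```text
clock: 2.9
eef_pos: [0.5201, 0.0433, 0.1426]
orientation: [0.973, 0.232, 0.001, 0.0]
ft_force: [0.0, -0.9, -0.5]
finger_gap: 0.704
grasp_force: 0.0
t 2.9 pos [0.5201 0.0433 0.1426] F [ 0.  -0.9 -0.5] gap 0.704 grip 0.0
shift cur frame [ 10.9 -11.   85.6] turn [ 0.0009 -0.0013 -0.002 ] shift tgt frame [ 11.  -10.9  85.6]
scene 99 ((528.762451171875, 58.90694808959961), (45.523807525634766, 15.578197479248047), 25.492107391357422)
```

View pics/close1.png

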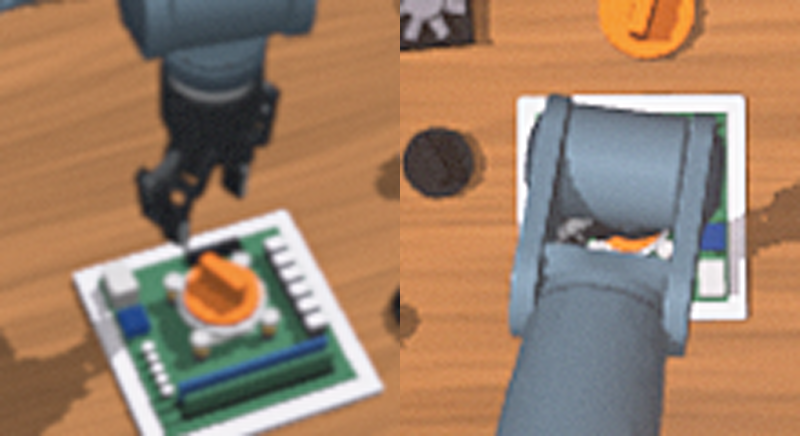

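The picture shows the gripper open just behind the ring, with the cap's rib clear. I'll go down over it.

```bash
python3 -m jog '[[[0.011,-0.011,0,0,0,0],[0,0,0.02,0,0,0],[0,0,0.02,0,0,0],[0,0,0.02,0,0,0],[0,0,0.016,0,0,0],[0,0,0.009,0,0,0],[0,0,0,0,0,0],[0,0,0,0,0,0]]]'; python3 to.py 0.526 0.058 0.057 27
```

```text
clock: 3.8
eef_pos: [0.525, 0.0587, 0.0573]
orientation: [0.973, 0.233, 0.0, 0.0]
ft_force: [0.5, -0.3, 0.1]
finger_gap: 0.703
grasp_force: 0.0
t 3.8 pos [0.525  0.0587 0.0573] F [ 0.5 -0.3  0.1] gap 0.703 grip 0.0
shift cur frame [0.6 1.1 0.3] turn [ 0.0004 -0.0007 -0.0012] shift tgt frame [0.6 1.1 0.3]
```

```bash
python3 -m jog '[[[0,0,0,0,0,0],[0,0,0,0,0,0],[0,0,0,0,0,0],[0,0,0,0,0,0],[0,0,0,0,0,0],[0,0,0,0,0,0],[0,0,0,0,0,0],[0,0,0,0,0,0]]]' 0 30; python3 -m jog '[[[0,0,-0.01,0,0,0],[0,0,-0.02,0,0,0],[0,0,-0.03,0,0,0],[0,0,-0.03,0,0,0],[0,0,-0.02,0,0,0],[0,0,0,0,0,0],[0,0,0,0,0,0],[0,0,0,0,0,0]]]'; python3 to.py 0.512 -0.345 0.16 27; python3 - <<'E'
from h import *
p,d=grab("scene"); cv2.imwrite("pics/lift.png",cv2.resize(p[140:260,240:350],(440,480),interpolation=cv2.INTER_CUBIC))
E
```

```text
clock: 4.6
eef_pos: [0.5249, 0.0584, 0.0573]
orientation: [0.973, 0.233, 0.0, 0.0]
ft_force: [-1.1, -0.3, 5.4]
finger_gap: 0.127
grasp_force: 35.7
clock: 5.4
eef_pos: [0.5233, 0.0585, 0.1649]
orientation: [0.973, 0.233, -0.002, -0.001]
ft_force: [0.0, -0.8, -0.6]
finger_gap: 0.133
grasp_force: 35.0
t 5.4 pos [0.5233 0.0585 0.1649] F [ 0.  -0.8 -0.6] gap 0.133 grip 35.0
shift cur frame [-192.7  354.7    4.8] turn [-0.0017  0.0027 -0.0015] shift tgt frame [-193.2  354.4    4.9]
```

View pics/lift.png

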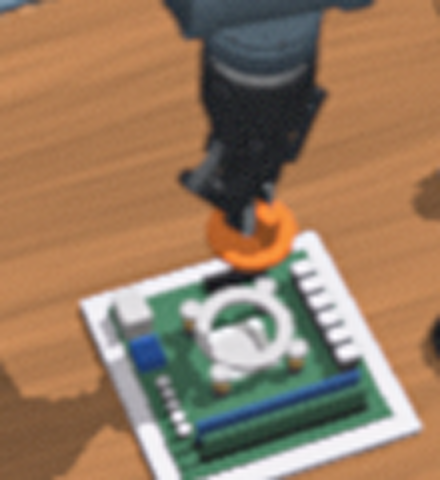

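The cap is in the fingers and clear of the ring, which is empty at crop (245,325). On to the tray.

```bash
python3 -m jog '[[[-0.012,0.022,0,0,0,0],[-0.02,0.036,0,0,0,0],[-0.024,0.043,0,0,0,0],[-0.024,0.043,0,0,0,0],[-0.024,0.043,0,0,0,0],[-0.024,0.043,0,0,0,0],[-0.024,0.043,0,0,0,0],[-0.02,0.036,0,0,0,0]]]'; python3 -m jog '[[[-0.014,0.027,0,0,0,0],[-0.007,0.016,0,0,0,0],[0,0,0.03,0,0,0],[0,0,0.03,0,0,0],[0,0,0.02,0,0,0],[0,0,0.01,0,0,0],[0,0,0,0,0,0],[0,0,0,0,0,0]]]'; python3 to.py 0.512 -0.345 0.03 27;  python3 - <<'E'
from h import *
np.set_printoptions(precision=4,suppress=True)
for n in("top","scene"):
    p,d=grab(n); w=cloud(n,d); np.save(n+"2.npy",d); cv2.imwrite(f"pics/{n}2.png",p)
    h=cv2.cvtColor(p,cv2.COLOR_BGR2HSV)
    k=(d>0)&(abs(w[...,0]-.525)<.05)&(abs(w[...,1]-.058)<.05)&(w[...,2]>.034)&(w[...,2]<.055)&(h[...,1]<60)
    q=w[k]; print(n,len(q),q.mean(0)); c,r=cv2.minEnclosingCircle((q[:,:2]*1000).astype(np.float32)); print(c,r)
    for t in ("ring_top","cooler"):
        for r in nets.place_of(n,t)[:2]:
            u=np.array(r["point"])*[560,420]; print(t,r["score"],u)
b=cv2.resize(cv2.imread("pics/top2.png")[160:240,225:305],(480,480),interpolation=cv2.INTER_CUBIC); cv2.imwrite("pics/ring.png",b)
E
```

```text
clock: 6.25
eef_pos: [0.5099, -0.2971, 0.1651]
orientation: [0.973, 0.232, -0.001, -0.001]
ft_force: [0.6, -0.6, -0.2]
finger_gap: 0.131
grasp_force: 35.0
clock: 7.05
eef_pos: [0.5123, -0.3428, 0.0774]
orientation: [0.972, 0.233, 0.0, 0.0]
ft_force: [0.2, 0.1, -0.3]
finger_gap: 0.134
grasp_force: 35.0
t 7.05 pos [ 0.5123 -0.3428  0.0774] F [ 0.2  0.1 -0.3] gap 0.134 grip 35.0
shift cur frame [-1.2  1.8 47.4] turn [ 0.0009 -0.0004 -0.001 ] shift tgt frame [-1.2  1.8 47.4]
top 283 [0.5254 0.0578 0.0425]
(524.6597900390625, 58.10545349121094) 49.03276824951172
ring_top 0.68 [264.376 198.282]
cooler 0.65 [184.072 230.202]
scene 308 [0.5301 0.0567 0.0451]
(526.59619140625, 56.725311279296875) 51.117637634277344
ring_top 0.84 [302.792 224.112]
cooler 0.82 [360.304 186.396]
```

View pics/ring.png

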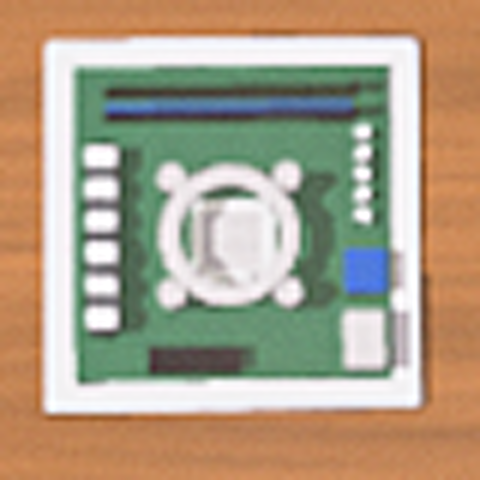

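The ring is empty, centred at about (263,199) in the top view, so roughly (0.525, 0.058). I'll lower the cap into the tray and release it.

```bash
python3 -m jog '[[[0,0,0.015,0,0,0],[0,0,0.015,0,0,0],[0,0,0.01,0,0,0],[0,0,0.007,0,0,0],[0,0,0,0,0,0],[0,0,0,0,0,0],[0,0,0,0,0,0],[0,0,0,0,0,0]]]'; python3 -m jog '[[[0,0,0,0,0,0],[0,0,0,0,0,0],[0,0,0,0,0,0],[0,0,0,0,0,0],[0,0,0,0,0,0],[0,0,-0.01,0,0,0],[0,0,-0.02,0,0,0],[0,0,-0.04,0,0,0]]]' 0.05; python3 -m jog '[[[0,0,-0.04,0,0,0],[0,0,-0.04,0,0,0],[0,0,-0.04,0,0,0],[0,0,-0.02,0,0,0],[0,0,0,0,0,0],[0,0,0,0,0,0],[0,0,0,0,0,0],[0,0,0,0,0,0]]]' 0.08;python3 to.py 0.434 0.309 0.24 27; python3 - <<'E'
from h import *
p,d=grab("scene"); cv2.imwrite("pics/tray.png",cv2.resize(p[200:320,90:230],(420,360)))
E
```

```text
clock: 8.15
eef_pos: [0.5122, -0.3432, 0.0305]
orientation: [0.973, 0.233, 0.0, 0.001]
ft_force: [-0.2, -0.1, -0.5]
finger_gap: 0.136
grasp_force: 35.0
clock: 8.95
eef_pos: [0.5099, -0.3411, 0.0979]
orientation: [0.973, 0.233, -0.002, -0.003]
ft_force: [-0.1, 0.4, 0.0]
finger_gap: 0.584
grasp_force: 0.0
clock: 9.75
eef_pos: [0.511, -0.3422, 0.2377]
orientation: [0.973, 0.233, -0.001, -0.001]
ft_force: [-0.9, -0.1, 0.6]
finger_gap: 0.937
grasp_force: 0.0
t 9.75 pos [ 0.511  -0.3422  0.2377] F [-0.9 -0.1  0.6] gap 0.937 grip 0.0
shift cur frame [ 2.261e+02 -6.155e+02 -6.000e-01] turn [-0.0033  0.0011 -0.0015] shift tgt frame [ 227.  -615.2   -2.3]
```

View pics/tray.png

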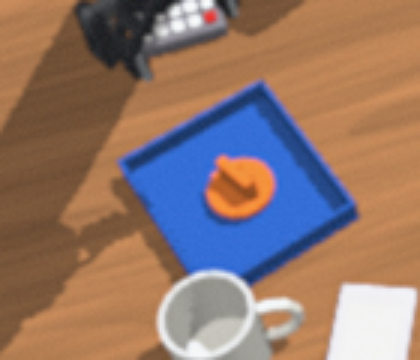

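The cap sits upright in the tray at crop (240,188). Next is the cooler.

```bash
python3 -m jog '[[[0.012,-0.033,0,0,0,0],[0.016,-0.044,0,0,0,0],[0.016,-0.044,0,0,0,0],[0.016,-0.044,0,0,0,0],[0.016,-0.044,0,0,0,0],[0.016,-0.044,0,0,0,0],[0.016,-0.044,0,0,0,0],[0.016,-0.044,0,0,0,0]]]' 0.0854; python3 -m jog '[[[0.016,-0.044,0,0,0,0],[0.016,-0.044,0,0,0,0],[0.016,-0.044,0,0,0,0],[0.016,-0.044,0,0,0,0],[0.016,-0.044,0,0,0,0],[0.014,-0.038,0,0,0,0],[0.006,-0.016,0,0,0,0],[0,0,0,0,0,0]]]'; python3 to.py 0.434 0.309 0.11 27
```

```text
clock: 10.6
eef_pos: [0.467, 0.0191, 0.2391]
orientation: [0.973, 0.232, -0.0, -0.0]
ft_force: [1.0, -0.3, 0.3]
finger_gap: 0.999
grasp_force: 0.0
clock: 11.4
eef_pos: [0.4321, 0.3087, 0.2388]
orientation: [0.972, 0.234, -0.001, 0.0]
ft_force: [-0.5, 0.1, 0.2]
finger_gap: 1.0
grasp_force: 0.0
t 11.4 pos [0.4321 0.3087 0.2388] F [-0.5  0.1  0.2] gap 1.0 grip 0.0
shift cur frame [  2.1   0.6 128.8] turn [-0.0003  0.0017  0.0022] shift tgt frame [  1.9   0.6 128.8]
```

```bash
python3 -m jog '[[[0.002,0.001,0.02,0,0,0],[0,0,0.04,0,0,0],[0,0,0.04,0,0,0],[0,0,0.02,0,0,0],[0,0,0.009,0,0,0],[0,0,0,0,0,0],[0,0,0,0,0,0],[0,0,0,0,0,0]]]'; python3 - <<'E'
from h import *
p,d=grab("scene"); w=cloud("scene",d); cv2.imwrite("pics/cool.png",cv2.resize(p[120:210,310:410],(500,450),interpolation=cv2.INTER_CUBIC))
for lo,hi in((.04,.06),(.07,.095)):
    k=(d>0)&(abs(w[...,0]-.434)<.05)&(abs(w[...,1]-.309)<.05)&(w[...,2]>lo)&(w[...,2]<hi); q=w[k]; print(len(q),cv2.minAreaRect((q[:,:2]*1000).astype(np.float32)))
E
python3 to.py 0.434 0.309 0.055 27
```

```text
clock: 12.2
eef_pos: [0.4365, 0.3073, 0.1125]
orientation: [0.973, 0.233, 0.002, -0.0]
ft_force: [0.6, 0.0, -0.6]
finger_gap: 1.002
grasp_force: 0.0
162 ((440.0666198730469, 308.25640869140625), (60.7413330078125, 54.33071517944336), 64.57240295410156)
83 ((437.426513671875, 308.93634033203125), (30.3120174407959, 28.89936065673828), 81.09848022460938)
t 12.25 pos [0.4364 0.3073 0.1124] F [-0.7 -0.2  0.6] gap 0.998 grip 0.0
shift cur frame [-1.6 -2.6 57.4] turn [ 0.0002 -0.0031 -0.0016] shift tgt frame [-1.4 -2.6 57.4]
```

View pics/cool.png

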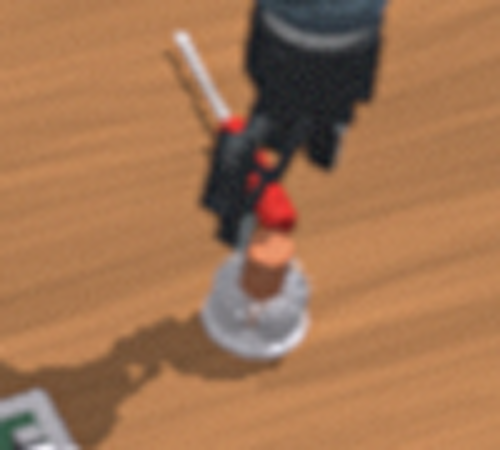

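The copper core top shows at crop (270,250) with the open fingers above and behind it, as expected. I'll descend and close gently.

```bash
python3 -m jog '[[[-0.001,-0.002,0.01,0,0,0],[0,0,0.02,0,0,0],[0,0,0.015,0,0,0],[0,0,0.009,0,0,0],[0,0,0.003,0,0,0],[0,0,0,0,0,0],[0,0,0,0,0,0],[0,0,0,0,0,0]]]'; python3 to.py 0.435 0.309 0.055 27
```

```text
clock: 13.05
eef_pos: [0.4341, 0.3086, 0.0545]
orientation: [0.973, 0.233, 0.001, -0.0]
ft_force: [-0.6, 0.6, 0.4]
finger_gap: 0.999
grasp_force: 0.0
t 13.05 pos [0.4341 0.3086 0.0545] F [-0.6  0.6  0.4] gap 0.999 grip 0.0
shift cur frame [ 1.   0.  -0.5] turn [ 0.0001 -0.0015 -0.0014] shift tgt frame [ 1.   0.  -0.5]
```

```bash
python3 -m jog '[[[0,0,0,0,0,0],[0,0,0,0,0,0],[0,0,0,0,0,0],[0,0,0,0,0,0],[0,0,0,0,0,0],[0,0,0,0,0,0],[0,0,0,0,0,0],[0,0,0,0,0,0]]]' 0.02 40;  python3 -m jog '[[[0,0,0,0,0,0],[0,0,0,0,0,0],[0,0,-0.005,0,0,0],[0,0,-0.015,0,0,0],[0,0,-0.03,0,0,0],[0,0,-0.03,0,0,0],[0,0,-0.02,0,0,0],[0,0,0,0,0,0]]]' 0 90; python3 to.py 0.525 0.058 0.16 27
```

```text
clock: 13.85
eef_pos: [0.4336, 0.3084, 0.0539]
orientation: [0.973, 0.233, 0.0, -0.0]
ft_force: [-1.0, 0.9, 3.0]
finger_gap: 0.336
grasp_force: 39.4
clock: 14.65
eef_pos: [0.4356, 0.3091, 0.1577]
orientation: [0.973, 0.233, 0.004, -0.001]
ft_force: [0.8, -0.6, -2.6]
finger_gap: 0.326
grasp_force: 88.9
t 14.65 pos [0.4356 0.3091 0.1577] F [ 0.8 -0.6 -2.6] gap 0.326 grip 88.9
shift cur frame [-33.9 264.4  -2.4] turn [ 0.0007 -0.0075 -0.0014] shift tgt frame [-34.3 264.4  -2.3]
```

```bash
python3 -m jog '[[[-0.002,0.015,0,0,0,0],[-0.004,0.03,0,0,0,0],[-0.005,0.038,0,0,0,0],[-0.005,0.038,0,0,0,0],[-0.005,0.038,0,0,0,0],[-0.005,0.038,0,0,0,0],[-0.004,0.034,0,0,0,0],[-0.003,0.022,0,0,0,0]]]';  python3 -m jog '[[[-0.001,0.011,0.01,0,0,0],[0,0,0.02,0,0,0],[0,0,0.01,0,0,0],[0,0,0,0,0,0],[0,0,0,0,0,0],[0,0,0,0,0,0],[0,0,0,0,0,0],[0,0,0,0,0,0]]]'; python3 to.py 0.525 0.058 0.12 27;python3 - <<'E'
from h import *
np.set_printoptions(precision=4,suppress=True)
p,d=grab("scene"); w=cloud("scene",d); cv2.imwrite("pics/over.png",cv2.resize(p[150:260,240:360],(720,660),interpolation=cv2.INTER_CUBIC)[:600])
T=bot.sense()["eef_pos"]
h=cv2.cvtColor(p,cv2.COLOR_BGR2HSV)
near=(d>0)&(abs(w[...,0]-.525)<.06)&(abs(w[...,1]-.058)<.06)
for z in np.arange(.06,.13,.01):
    q=w[near&(w[...,2]>z)&(w[...,2]<z+.01)]
    if len(q)>4: print(round(z,3),len(q),q[:,:2].min(0),q[:,:2].max(0))
E
```

```text
clock: 15.45
eef_pos: [0.5178, 0.0648, 0.1517]
orientation: [0.973, 0.232, -0.002, -0.0]
ft_force: [-0.3, 0.7, -2.6]
finger_gap: 0.326
grasp_force: 89.3
clock: 16.25
eef_pos: [0.5231, 0.0577, 0.1144]
orientation: [0.972, 0.233, 0.001, 0.0]
ft_force: [0.7, -0.3, -2.7]
finger_gap: 0.327
grasp_force: 89.3
t 16.25 pos [0.5231 0.0577 0.1144] F [ 0.7 -0.3 -2.7] gap 0.327 grip 89.3
shift cur frame [ 1.9  0.6 -5.6] turn [ 0.0007 -0.0011 -0.001 ] shift tgt frame [ 1.9  0.6 -5.6]
0.07 27 [0.5042 0.0256] [0.5584 0.0878]
0.08 89 [0.5036 0.0263] [0.5609 0.0865]
0.09 44 [0.5191 0.0299] [0.557  0.0863]
0.1 81 [0.5059 0.0283] [0.5565 0.0883]
0.11 69 [0.5078 0.0294] [0.5564 0.0879]
0.12 22 [0.5146 0.0339] [0.5415 0.0846]
0.13 32 [0.5229 0.0307] [0.5414 0.0778]
```

View pics/over.png

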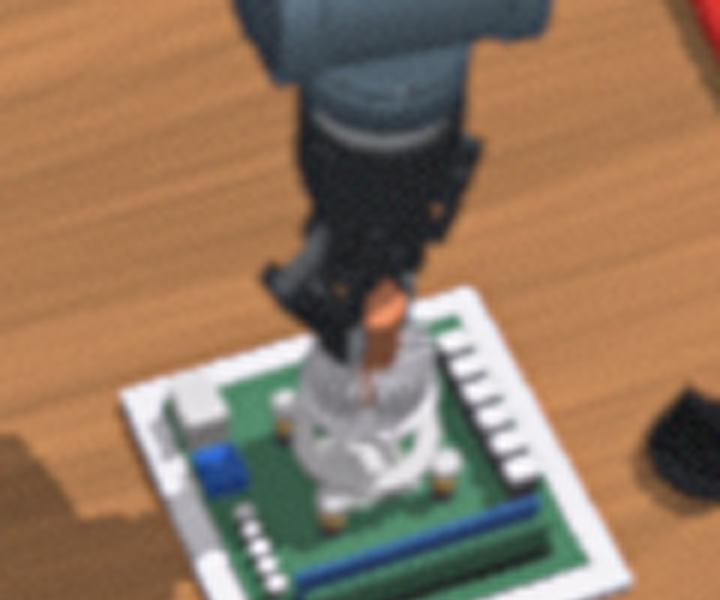

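The cooler hangs upright above the ring, its fins at crop (370,385) and the ring at (365,440), aligned to within about 2 mm. I'll lower it slowly and watch the force.

```bash
python3 -m jog '[[[0.001,0,0,0,0,0],[0,0,0.005,0,0,0],[0,0,0.005,0,0,0],[0,0,0.005,0,0,0],[0,0,0.003,0,0,0],[0,0,0.002,0,0,0],[0,0,0,0,0,0],[0,0,0,0,0,0]]]'; python3 to.py 0.525 0.058 0.084 27
```

```text
clock: 17.1
eef_pos: [0.5237, 0.0579, 0.0938]
orientation: [0.973, 0.233, 0.0, 0.0]
ft_force: [-0.6, 0.0, -3.0]
finger_gap: 0.327
grasp_force: 89.3
t 17.1 pos [0.5237 0.0579 0.0938] F [-0.6  0.  -3. ] gap 0.327 grip 89.3
shift cur frame [1.2 0.5 9.8] turn [ 0.0001 -0.0002 -0.0014] shift tgt frame [1.2 0.6 9.8]
```

```bash
python3 -m jog '[[[0.001,0,0.002,0,0,0],[0,0,0.002,0,0,0],[0,0,0.002,0,0,0],[0,0,0.001,0,0,0],[0,0,0.001,0,0,0],[0,0,0,0,0,0],[0,0,0,0,0,0],[0,0,0,0,0,0]]]'; python3 to.py 0.525 0.058 0.084 27
```

```text
clock: 17.9
eef_pos: [0.5245, 0.0584, 0.0858]
orientation: [0.973, 0.233, 0.0, 0.0]
ft_force: [-0.4, 0.1, -3.5]
finger_gap: 0.325
grasp_force: 89.3
t 17.9 pos [0.5245 0.0584 0.0858] F [-0.4  0.1 -3.5] gap 0.325 grip 89.3
shift cur frame [0.2 0.6 1.8] turn [ 0.0001 -0.0001 -0.0014] shift tgt frame [0.2 0.6 1.8]
```

```bash
python3 -m jog '[[[0,0,0.001,0,0,0],[0,0,0.001,0,0,0],[0,0,0.001,0,0,0],[0,0,0.001,0,0,0],[0,0,0.001,0,0,0],[0,0,0.001,0,0,0],[0,0,0,0,0,0],[0,0,0,0,0,0]]]'; python3 to.py 0.525 0.058 0.072 27
```

```text
clock: 18.7
eef_pos: [0.5248, 0.0585, 0.0804]
orientation: [0.973, 0.233, 0.0, 0.0]
ft_force: [-2.8, 1.3, 6.6]
finger_gap: 0.331
grasp_force: 90.1
t 18.7 pos [0.5248 0.0585 0.0804] F [-2.8  1.3  6.6] gap 0.331 grip 90.1
shift cur frame [-0.   0.5  8.4] turn [ 0.0002 -0.0004 -0.0013] shift tgt frame [-0.   0.5  8.4]
```

```bash
python3 -m jog '[[[0,0,0.001,0,0,0],[0,0,0.001,0,0,0],[0,0,0.001,0,0,0],[0,0,0.001,0,0,0],[0,0,0.001,0,0,0],[0,0,0.001,0,0,0],[0,0,0,0,0,0],[0,0,0,0,0,0]]]'; python3 to.py 0.525 0.058 0.072 27
```

```text
clock: 19.5
eef_pos: [0.5249, 0.0585, 0.0751]
orientation: [0.973, 0.233, 0.0, 0.0]
ft_force: [-6.2, 1.7, 12.1]
finger_gap: 0.326
grasp_force: 90.7
t 19.5 pos [0.5249 0.0585 0.0751] F [-6.2  1.7 12.1] gap 0.326 grip 90.7
shift cur frame [-0.1  0.5  3.1] turn [ 0.0002 -0.0002 -0.0012] shift tgt frame [-0.1  0.5  3.1]
```

```bash
python3 -m jog '[[[-0.0007,-0.0006,0.001,0,0,0],[0,0,0.001,0,0,0],[0,0,0.001,0,0,0],[0,0,0.0005,0,0,0],[0,0,0,0,0,0],[0,0,0,0,0,0],[0,0,0,0,0,0],[0,0,0,0,0,0]]]'; python3 to.py 0.525 0.058 0.072 27
```

```text
clock: 20.3
eef_pos: [0.5248, 0.0585, 0.0724]
orientation: [0.972, 0.233, 0.001, 0.0]
ft_force: [-5.9, 1.3, 14.5]
finger_gap: 0.326
grasp_force: 90.8
t 20.3 pos [0.5248 0.0585 0.0724] F [-5.9  1.3 14.5] gap 0.326 grip 90.8
shift cur frame [-0.1  0.6  0.4] turn [ 0.0013 -0.0016 -0.0011] shift tgt frame [-0.1  0.6  0.4]
```

```bash
python3 -m jog '[[[-0.0007,-0.0006,0.0005,0,0,0],[0,0,0.0005,0,0,0],[0,0,0.0005,0,0,0],[0,0,0,0,0,0],[0,0,0,0,0,0],[0,0,0,0,0,0],[0,0,0,0,0,0],[0,0,0,0,0,0]]]'; python3 to.py 0.525 0.058 0.072 27
```

```text
clock: 21.1
eef_pos: [0.5248, 0.0586, 0.072]
orientation: [0.972, 0.233, 0.002, 0.001]
ft_force: [-6.3, 0.8, 19.3]
finger_gap: 0.325
grasp_force: 91.2
t 21.1 pos [0.5248 0.0586 0.072 ] F [-6.3  0.8 19.3] gap 0.325 grip 91.2
shift cur frame [-0.1  0.6 -0. ] turn [ 0.0025 -0.003  -0.001 ] shift tgt frame [-0.1  0.6 -0. ]
```

The force now climbs steeply while the height stays put, so the ring is at its stop. I'll add a small margin and take one last look.

```bash
python3 -m jog '[[[0,0,0.0005,0,0,0],[0,0,0.0005,0,0,0],[0,0,0.0005,0,0,0],[0,0,0,0,0,0],[0,0,0,0,0,0],[0,0,0,0,0,0],[0,0,0,0,0,0],[0,0,0,0,0,0]]]'; python3 to.py 0.525 0.058 0.072 27; python3 - <<'E'
from h import *
p,d=grab("scene"); w=cloud("scene",d); cv2.imwrite("pics/fin.png",np.hstack([cv2.resize(p[150:260,250:350],(400,440),interpolation=cv2.INTER_CUBIC),cv2.resize(p[190:310,110:210],(367,440))]))
E
```

```text
clock: 21.9
eef_pos: [0.525, 0.0587, 0.0719]
orientation: [0.972, 0.233, 0.002, 0.001]
ft_force: [-10.5, 0.7, 29.5]
finger_gap: 0.33
grasp_force: 92.3
t 21.9 pos [0.525  0.0587 0.0719] F [-10.5   0.7  29.5] gap 0.33 grip 92.3
shift cur frame [-0.3  0.6 -0.1] turn [ 0.0022 -0.0027 -0.0008] shift tgt frame [-0.3  0.6 -0.1]
```

View pics/fin.png

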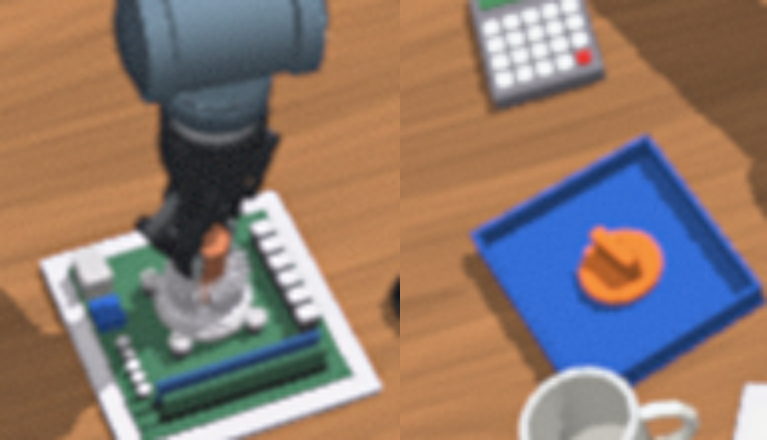

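The cooler sits seated and upright in the ring at crop (205,285), and the cap lies in the tray at (620,265). The push is a little more than needed, so I'll ease it slightly and hand in.

```bash
python3 -m jog '[[[0,0,-0.0005,0,0,0],[0,0,0,0,0,0],[0,0,0,0,0,0],[0,0,0,0,0,0],[0,0,0,0,0,0],[0,0,0,0,0,0],[0,0,0,0,0,0],[0,0,0,0,0,0]]]' && python3 -c "
from h import *
s=bot.sense(); print(s['eef_pos'],s['ft_force'])
if s['ft_force'][2]>19: print(workorder.finish_job())"
```

```text
clock: 22.75
eef_pos: [0.525, 0.0586, 0.072]
orientation: [0.972, 0.233, 0.002, 0.001]
ft_force: [-10.2, 0.7, 26.1]
finger_gap: 0.327
grasp_force: 92.2
[0.52498845 0.0586321  0.07195517] [-10.19880777   0.73577311  26.13199781]
the job is handed in; nothing more can be done
None
```

The orange cap is in the blue tray, and the cooler is seated in the ring and held at the bottom of its travel with about 26 N; the job was handed in at 22.75 s, and no verdict was returned.

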